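# Offer the truffle on its plate

## Task

Lift just the top plate, with its chocolate truffle, off the stack on the wooden board, turn it a quarter turn so that it points crosswise to the plates left in the stack, and finish holding it level and still in the gripper about 10 cm above the middle of the round cork mat, for a guest to take the truffle. Keep the plate level and the truffle in the middle of its dish throughout without touching it, and leave the other plates, the tumbler, the mug with its saucer and the spoon where they are.

Things in the scene. Friction and masses are not known exactly. Their poses are not given: they have to be found in the camera images.
- plate_top: top plate of three alike, holding the truffle; terracotta bar 130 mm long (x), 50 wide (y), 20 thick, 0.17-0.32 kg. Origin: centre of underside, z up. Lowest 5 mm set in 4 mm all round; side walls above are upright: grip across the 50 mm width from above. In its top a cream well 84 x 42 mm whose four flat faces fall at 10 degrees to the centre, 9 mm above the underside; the truffle lies in it
- truffle_center (a point): centre of the loose ball-shaped dark chocolate truffle, diameter 24 mm, about 12 g; at rest it lies 21 mm above the top plate's underside and over its origin, and its top stands 13 mm above the plate's rim
- plate_mid: middle plate of the stack, same shape and frame as plate_top, straight under it and parallel to it, loose
- plate_low: bottom plate of the stack, same shape and frame, loose, lying on the wooden board
- board: fixed wooden serving board 220 mm (x) by 150 mm (y), 18 mm thick; origin: centre of its underside, on the table. The stack stands on it, within 40 mm of its middle and up to 0.3 rad askew
- mat: fixed round cork mat, diameter 160 mm, 4 mm thick, on the table; origin: centre of its underside; on the other side (left or right) of the table from the board
- tumbler: loose terracotta tumbler, 64 mm across, 60 mm high; origin: centre of its underside. Bystander
- saucer: loose terracotta saucer, 140 mm across, 16 mm high; origin: centre of its underside. Bystander
- mug: loose terracotta mug with a handle, 80 mm across, 70 mm high, standing on the saucer; origin: centre of its underside. Bystander
- spoon: loose steel spoon, 140 mm long, lying on the table; origin: under its middle. Bystander

How it is judged:
On the way:
1. the top plate is lifted clear of the stack in the gripper, with the truffle in its dish (height (world z) of plate_top above 0.085 m and contact force between the fingers and plate_top above 1 N and contact force between plate_top and plate_mid below 0.05 N and horizontal distance between truffle_center and plate_top below 0.015 m), for 0.2 s.
At the end, for the whole second after the job is handed in: Gripper holds the top plate still: underside 60-150 mm above the table, centre within 30 mm of the mat's (from above), within 10 deg of square to the stacked plates, level within 5 deg, truffle in the dish within 8 mm of centre; other plates and crockery within 15 mm of their starts (contact force between the fingers and plate_top above 1 N and height (world z) of plate_top between 0.06 and 0.15 m and horizontal distance between plate_top and mat below 0.03 m and angle between the x axis of plate_top and the x axis of plate_mid, either way round above 1.396 rad and angle between plate_top's own z axis and vertical below 0.09 rad and linear speed of plate_top below 0.02 m/s and horizontal distance between truffle_center and plate_top below 0.008 m and z of truffle_center in the frame of plate_top between 0.015 and 0.028 m and contact force between plate_top and plate_mid below 0.05 N and distance of each of plate_mid, plate_low, tumbler, saucer, mug, spoon from where it was at the start of the episode below 0.015 m); the arm keeps its last pose, push and grip.
It fails at once if the truffle rolls more than 15 mm from the middle of its plate (horizontal distance between truffle_center and plate_top above 0.015 m).
It fails at once if the top plate tips more than 10 degrees (angle between plate_top's own z axis and vertical above 0.175 rad).
It fails at once if the robot touches the truffle (contact force between any of the arm, the fingers and truffle above 0.3 N).
It fails at once if the other plates are shifted or picked up too (distance of any of plate_mid, plate_low from where it was at the start of the episode above 0.02 m).
It fails at once if the crockery or the spoon is knocked about (distance of any of tumbler, saucer, mug, spoon from where it was at the start of the episode above 0.02 m).
It also fails if it takes over 54 s, if anything falls off the work surface, if the arm or the gripper's body presses on something with over 40 N, if the wrist force passes 120 N, or if a joint passes its speed limit or range.

## Robot

A 7-joint arm with a two-finger parallel gripper is mounted at the origin on the work surface. World frame = base frame: x ahead of the robot, y to its left, z up, the work surface at z = 0. Lengths are in m, angles in rad, forces in N, time in s.
With the tool pointing down it reaches from about 0.4 to 0.875 m from the base axis. Payload 19.3 kg.
Tool frame: the origin (TCP) lies at the very end of the fingers, on their centre line; the grasp point (between the pads) lies 19 mm behind it; z points along the fingers, y is the line along which they close (so a half turn about z gives the same grasp; the last joint's range is limited). The gripper opens to 85 mm and grips with 20 to 120 N. Pads are 22 mm wide; open, the fingers measure 114 mm over their backs; the gripper's body (76 mm by 85 mm) begins 54 mm behind the grasp point. The pads swing forward as they close: fully open they stand 13 mm farther back than shut.
Start: joints at [-1.193, 0.521, -0.036, 1.599, 0.021, 1.021, -0.113], TCP at [0.271, 0.563, 0.231] pointing down, gripper open.
Joint ranges: [-2.91, 2.91], [-0.3, 2.13], [-1.5, 1.42], [0.17, 2.43], [-1.26, 4.41], [0.16, 1.93], [-2.52, 2.52]. Speed limits (rad/s): [1.89, 1.89, 2.39, 2.39, 3.01, 3.01, 3.01].

## Interface

Orientations are given as [roll, pitch, yaw] about the fixed x, y, z axes, in that order (R = Rz(yaw) Ry(pitch) Rx(roll)).
In Python, from workcell import monitor, viewer, bot gives the robot as it stands.
- The arm moves only by the tool move_arm, never from a script. Its arguments are lists of equal length, an entry for each row: "gripper": the opening, from 0 (shut) to 1 (fully open); "linear": the shift along the tool's x, y, z in cm, a list of three; "twist": the turn about the tool's z in degrees. A call has 1 to 8 rows; each row shifts and turns the commanded pose from where the row before left it, along the tool's axes as they then stand; what a row does not reach is not made up. A row lasts 1/10 s, in which the tool goes at most 50 mm and 8.59 degrees, less where a joint would pass 70% of its speed; a pose out of reach is approached as far as the arm can. A call with a gripper value outside its range is refused whole. The fingers move at their own pace and stop on an object; "squeeze" is the grip in N (left out, the last holds). Time passes only in rows, so rows that do not move let the fingers close. It gives the time, the measured TCP pose, the force, the opening and the grip force at its end, in the units of the state.
- monitor.observe(): the state, without advancing time (a new reading comes with each control period).
- viewer.grab_frame(name): name is "side" or "top"; returns a dict with "img" (420x560x3 uint8, red, green, blue), "K" (3x3 intrinsics, pixels), "eye" and "rotation" of the camera in the world. Camera axes: x right, y up, looking along -z (the intrinsics and any distortion apply to the point x, -y, -z); pixel columns grow to the right and rows downward; lengths in m; the calibration is good to about 2 mm. A picture is of the moment at which its call begins. There is no depth.
- bot.job_done(): hands the job in; it is judged then, once.
The state is a dict: "clock": time; "qpos": joint angles; "qd": joint speeds; "joint_efforts": joint torques, N m; "position": TCP position; "tool_rot": TCP orientation; "force": force on the tool from outside, world axes, zero at the start; "moment": the same for the moment, N m; "grip_width": finger opening in m; "finger_force": force on a finger pad.
Only numpy, scipy, OpenCV 4.12 (cv2) and the standard library are available. Lean on these libraries where they do the work, as an engineer would, in place of code of your own. Each camera call takes 0.05 s, during which the arm holds its last target. There are 200 camera calls.

## Working session

There is one attempt and no reset: what is moved stays moved. The work goes in short steps, Python scripts to look and compute and a tool call to move; the robot and the scene stay as the last step left them, time stands still between calls to the robot, and variables do not carry over. Pictures are saved under pics/ and viewed, at most 10 in all, crops included, and the job is handed in when it is done.

Besides the shell and the picture viewer there is one more tool, called in YAML: its name, and indented under it one key for each argument. move_arm: Moves the arm, as the interface text tells. Its arguments: {"type":"object","properties":{"gripper":{"type":"array"},"linear":{"type":"array"},"twist":{"type":"array"},"squeeze":{"type":"number"}},"required":["gripper","linear","twist"]}

```bash
ls; mkdir -p pics
python3 - <<'E'
from workcell import monitor, viewer, bot
import cv2
s=monitor.observe()
for k in s: print(k,s[k])
for n in("side","top"):
    f=viewer.grab_frame(n); cv2.imwrite(f"pics/{n}0.png",f["img"][:,:,::-1]); print(n,f["K"],f["eye"],f["rotation"],[k for k in f])
E
```

```text
pics
clock 0.0
qpos [-1.19318723  0.52201318 -0.03630841  1.60000445  0.02117774  1.02112536
 -0.11282935]
qd [-6.89661609e-04 -2.55260491e-04 -1.53352844e-03 -1.39324553e-03
 -1.60797437e-03  6.63016927e-05  7.75342173e-04]
joint_efforts [-1.75383630e-03 -9.27115917e+01  1.97867543e+00 -3.69941711e+01
  1.76459318e-02  8.20100162e-03 -8.01709291e-06]
position [0.27050822 0.56304198 0.23072774]
tool_rot [-3.14042893e+00  7.50804104e-05  2.69371611e+00]
force [-0.08805617  0.11996952 -0.06618201]
moment [-0.02141675 -0.01202141 -0.01733132]
finger_force 0.0
grip_width 0.08534282584965708
side [[390.18158178   0.         276.05748392]
 [  0.         390.18158178 208.53463681]
 [  0.           0.           1.        ]] [ 0.33751373 -0.45608306  0.5661759 ] [ 0.79868137 -0.01212679 -0.52831835] ['img', 'K', 'eye', 'rotation']
top [[490.72371408   0.         280.87800998]
 [  0.         490.72371408 201.41014228]
 [  0.           0.           1.        ]] [ 0.44091207 -0.00887367  1.10940126] [ 1.46137036e-01 -5.20246022e-04 -1.54299321e+00] ['img', 'K', 'eye', 'rotation']
```

View pics/top0.png

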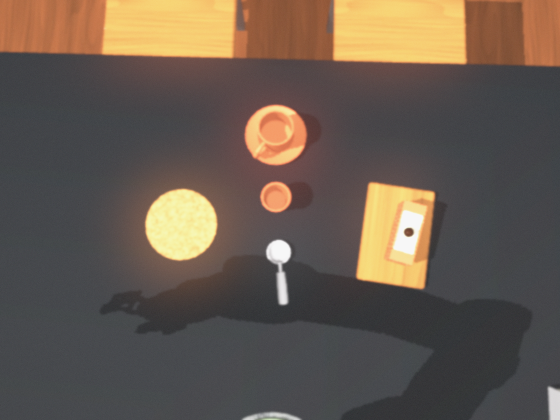

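View pics/side0.png

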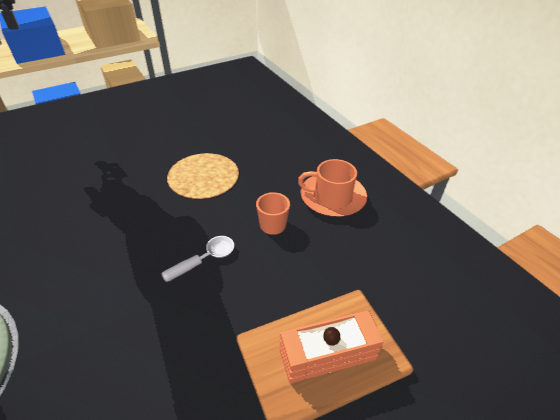

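The top view shows the mat at about (181,225), the board at (396,236), and the stack with the truffle at (409,232), long side roughly up the image. The tumbler is at (276,197), the spoon at (280,270) and the mug at (276,132). The side view shows the truffle at (332,337) and the mat at (203,175).

```bash
cat > h.py <<'E'
import numpy as np, cv2
from scipy.spatial.transform import Rotation as Ro
from workcell import monitor, viewer
def ray(f,px):
    px=np.atleast_2d(px).astype(float); K=f["K"]
    c=np.c_[(px[:,0]-K[0,2])/K[0,0],-(px[:,1]-K[1,2])/K[1,1],-np.ones(len(px))]
    return np.array(f["eye"]), c@Ro.from_euler("xyz",f["rotation"]).as_matrix().T
def plane(f,px,z):
    e,d=ray(f,px); return (e+d*((z-e[2])/d[:,2])[:,None])[:,:2]
def big(m,c):  # contour of component of mask nearest to pixel c
    cs,_=cv2.findContours(m.astype(np.uint8),cv2.RETR_EXTERNAL,cv2.CHAIN_APPROX_NONE)
    cs=[k for k in cs if cv2.contourArea(k)>15]
    return max(cs,key=lambda k:cv2.pointPolygonTest(k,c,True))[:,0,:]
def rect(p):
    (c,(w,h),a)=cv2.minAreaRect((p*1000).astype(np.float32))
    if w<h: w,h,a=h,w,a+90
    return np.round(c,1),round(w,1),round(h,1),round((a+90)%180-90,2)
E
python3 - <<'E'
from h import *
cfg={"top":((402,232),(409,232),(181,225)),"side":((315,340),(332,337),(203,175))}
for n,(w,t,m) in cfg.items():
    f=viewer.grab_frame(n); I=f["img"].astype(int); r,g,b=I[...,0],I[...,1],I[...,2]
    print(n,"px",I[w[1],w[0]],I[t[1],t[0]],I[m[1],m[0]])
    W=big((b>170),w); print(" well",rect(plane(f,W,.078)))
    T=big((r<110)&(np.hypot(*(np.indices(r.shape)[::-1]-np.array(t)[:,None,None]))<14),t); print(" truf",plane(f,T.mean(0),.079),cv2.minEnclosingCircle(T))
    M=big((r>110)&(g>70),m); p=plane(f,M,.004); print(" mat",cv2.fitEllipse((p*1000).astype(np.float32)))
    cv2.imwrite(f"pics/{n}z.png",cv2.resize(f["img"][:,:,::-1][t[1]-75:t[1]+75,t[0]-100:t[0]+100],None,fx=4,fy=4,interpolation=cv2.INTER_CUBIC))
E
```

```text
top px [247 247 245] [126  80  58] [247 246 182]
 well (array([ 535.6, -274.3]), 89.8, 46.6, -15.2)Traceback (most recent call last):
  File "<stdin>", line 7, in <module>
  File "h.py", line 13, in big
    return max(cs,key=lambda k:cv2.pointPolygonTest(k,c,True))[:,0,:]
           ~~~^^^^^^^^^^^^^^^^^^^^^^^^^^^^^^^^^^^^^^^^^^^^^^^^
ValueError: max() iterable argument is empty
```

Run:
```python
from h import *
cfg={"top":((402,222),(409,232),(181,225)),"side":((315,340),(332,337),(203,175))}
for n,(w,t,m) in cfg.items():
    f=viewer.grab_frame(n); I=f["img"].astype(int); r,g,b=I[...,0],I[...,1],I[...,2]
    W=big((b>170),w); print(n," well",rect(plane(f,W,.078)))
    d=np.hypot(*(np.indices(r.shape)[::-1]-np.array(t)[:,None,None]))
    T=big((b<130)&(d<11),t); print(" truf",plane(f,np.array(cv2.minEnclosingCircle(T)[0]),.079),cv2.minEnclosingCircle(T))
    M=big((r>110)&(g>70),m); p=plane(f,M,.004); print(" mat",cv2.fitEllipse((p*1000).astype(np.float32)))
    cv2.imwrite(f"pics/{n}z.png",cv2.resize(f["img"][:,:,::-1][t[1]-75:t[1]+75,t[0]-100:t[0]+100],None,fx=4,fy=4,interpolation=cv2.INTER_CUBIC))
```

```text
top  well (array([ 535.5, -274.5]), 89.8, 46.8, -14.68)
 truf [[ 0.53605662 -0.275344  ]] ((408.5, 231.5), 4.527792930603027)
 mat ((541.4866333007812, 211.7155303955078), (205.80116271972656, 213.54910278320312), 28.46308135986328)
side  well (array([ 534.8, -276.7]), 83.3, 39.9, -15.2)
 truf [[ 0.53621063 -0.27524136]] ((331.536376953125, 335.7181701660156), 9.408215522766113)
 mat ((546.4949340820312, 217.72950744628906), (158.59262084960938, 159.39051818847656), 169.87045288085938)
```

View pics/topz.png

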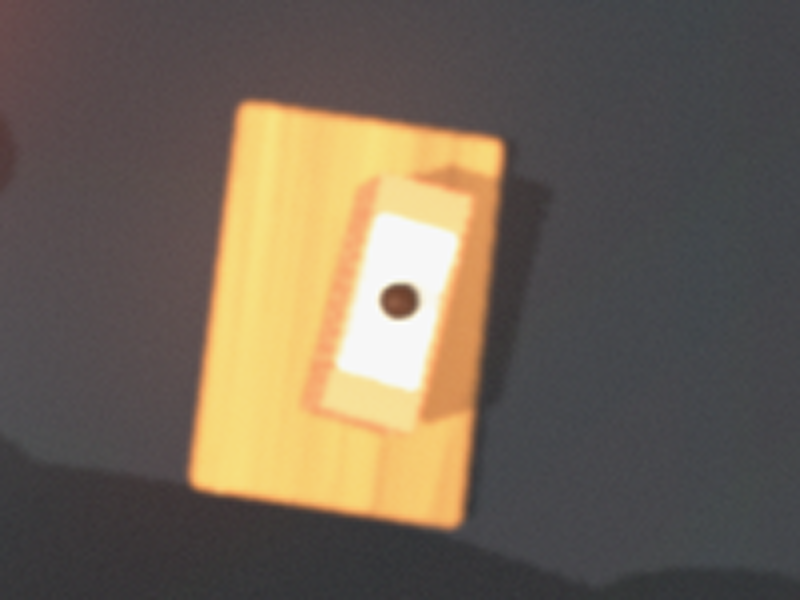

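View pics/sidez.png

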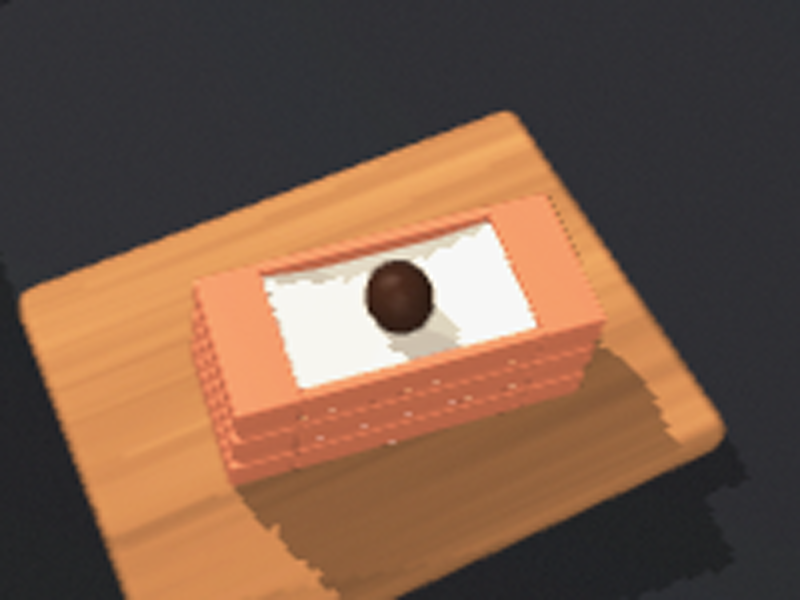

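The top crop shows the truffle centred at (409,232), and the plate sides are straight and parallel. The side crop shows all three plates aligned, with the truffle in the middle of the well. Both views agree: the stack is at (0.536, -0.275) with its axis at -15°. The mat is at (0.546, 0.218), and its fitted diameter of 159 mm fits the 160 mm given.

move_arm:
  gripper: [1, 1, 1, 1, 1, 1, 1, 1]
  linear:
    - [0, 0, 0]
    - [0, 0, 0]
    - [-2, -2, 0]
    - [-4, -3, 0]
    - [-4, -3, 0]
    - [-4, -3, 0]
    - [-4, -3, 0]
    - [-3, -3, 0]
  twist: [-5.3, -5.4, 0, 0, 0, 0, 0, 0]

```text
clock: 1.05
position: [0.4313, 0.3426, 0.2314]
tool_rot: [-3.142, 0.001, 2.879]
force: [0.3, 1.2, 0.1]
grip_width: 0.0853
finger_force: 0.0
```

```bash
cat > go.py <<'E'
import sys
from h import *
x,y,z,yaw=map(float,sys.argv[1:5])
s=monitor.observe(); R=Ro.from_euler("xyz",s["tool_rot"])
print("t",s["clock"],"pos",np.round(s["position"],4),"rpy deg",np.round(np.degrees(s["tool_rot"]),2),"F",np.round(s["force"],1),"grip",s["grip_width"],s["finger_force"])
print("tool cm",np.round(R.inv().apply(np.array([x,y,z])-s["position"])*100,2),"twist",round((np.degrees(s["tool_rot"][2])-yaw+180)%360-180,2),"q",np.round(s["qpos"],2))
E
python3 go.py .5357 -.275 .2 165
```

```text
t 1.05 pos [0.4313 0.3426 0.2314] rpy deg [-1.8000e+02  3.0000e-02  1.6496e+02] F [0.3 1.2 0.1] grip 0.0852712971933501 0.0
tool cm [-26.1  -56.94   3.15] twist -0.04 q [-0.75  0.4  -0.04  1.8   0.02  0.94  0.51]
```

move_arm:
  gripper: [1, 1, 1, 1, 1, 1, 1, 1]
  linear:
    - [-1.9, -4.1, 0]
    - [-1.9, -4.1, 0]
    - [-1.9, -4.1, 0]
    - [-1.9, -4.1, 0]
    - [-1.9, -4.1, 0]
    - [-1.9, -4.1, 0]
    - [-1.9, -4.1, 0]
    - [-1.9, -4.1, 0]
  twist: [0, 0, 0, 0, 0, 0, 0, 0]

```text
clock: 1.85
position: [0.4918, -0.013, 0.2315]
tool_rot: [3.141, 0.0, 2.881]
force: [0.2, 0.6, -0.2]
grip_width: 0.0855
finger_force: 0.0
```

move_arm:
  gripper: [1, 1, 1, 1, 1, 1, 1, 1]
  linear:
    - [-1.9, -4.1, 0]
    - [-1.9, -4.1, 0]
    - [-1.9, -4.1, 0]
    - [-1.9, -4.1, 0]
    - [-1.5, -3.0, 1]
    - [-1, -2, 1]
    - [0, 0, 0]
    - [0, 0, 0]
  twist: [0, 0, 0, 0, 0, 0, 0, 0]

```text
clock: 2.65
position: [0.5339, -0.244, 0.211]
tool_rot: [3.141, -0.001, 2.88]
force: [-0.3, 0.3, -0.2]
grip_width: 0.0855
finger_force: 0.0
```

```bash
python3 go.py .5357 -.275 .13 165
```

```text
t 2.65 pos [ 0.5339 -0.244   0.211 ] rpy deg [ 1.7999e+02 -5.0000e-02  1.6501e+02] F [-0.3  0.3 -0.2] grip 0.08552342090318245 0.0
tool cm [-0.98 -2.95  8.1 ] twist 0.01 q [ 0.22  0.49  0.16  1.73 -0.09  0.93  1.72]
```

move_arm:
  gripper: [1, 1, 1, 1, 1, 1, 1]
  linear:
    - [-0.5, -1.5, 0]
    - [-0.5, -1.5, 2]
    - [0, 0, 2]
    - [0, 0, 2]
    - [0, 0, 2]
    - [0, 0, 0]
    - [0, 0, 0]
  twist: [0, 0, 0, 0, 0, 0, 0]

```text
clock: 3.35
position: [0.5364, -0.2755, 0.132]
tool_rot: [-3.142, 0.0, 2.881]
force: [-0.4, -0.4, 0.5]
grip_width: 0.0855
finger_force: 0.0
```

```bash
python3 go.py .5357 -.275 .06 165
python3 - <<'E'
from h import *
f=viewer.grab_frame("side"); cv2.imwrite("pics/s2.png",cv2.resize(f["img"][200:420,180:480,::-1],None,fx=2.6,fy=2.6))
E
```

```text
t 3.35 pos [ 0.5364 -0.2755  0.132 ] rpy deg [-1.8000e+02  1.0000e-02  1.6507e+02] F [-0.4 -0.4  0.5] grip 0.08551960053957719 0.0
tool cm [0.08 0.03 7.2 ] twist 0.07 q [ 0.28  0.61  0.14  1.75 -0.11  0.79  1.79]
```

View pics/s2.png

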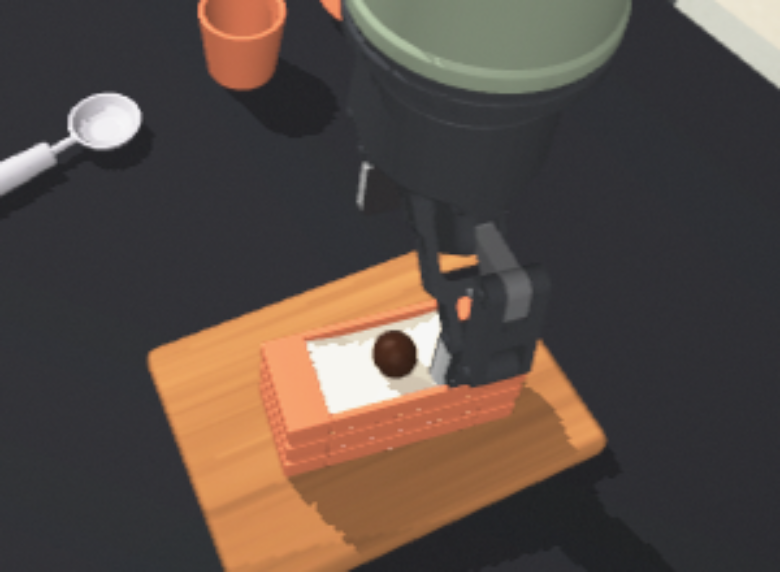

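The gripper is in view above the stack, with the near finger at crop (490,330). Its offset fits its height, and the truffle is untouched. I'll descend now.

move_arm:
  gripper: [1, 1, 0.85, 0.85, 0.85, 0.85, 0.85, 0.85]
  linear:
    - [0.1, 0, 1.2]
    - [0, 0, 1.2]
    - [0, 0, 1.2]
    - [0, 0, 1.2]
    - [0, 0, 1.2]
    - [0, 0, 1]
    - [0, 0, 0]
    - [0, 0, 0]
  twist: [0, 0, 0, 0, 0, 0, 0, 0]
  squeeze: 50

```text
clock: 4.2
position: [0.5351, -0.2754, 0.0612]
tool_rot: [-3.142, -0.0, 2.88]
force: [0.1, -0.6, 0.2]
grip_width: 0.0724
finger_force: 0.0
```

```bash
python3 go.py .5357 -.275 .06 165
python3 - <<'E'
from h import *
f=viewer.grab_frame("side"); cv2.imwrite("pics/s3.png",cv2.resize(f["img"][270:420,230:430,::-1],None,fx=4,fy=4))
E
```

```text
t 4.2 pos [ 0.5351 -0.2754  0.0612] rpy deg [-1.8000e+02 -2.0000e-02  1.6504e+02] F [ 0.1 -0.6  0.2] grip 0.07244413748316779 0.0
tool cm [-0.05  0.05  0.12] twist 0.04 q [ 0.3   0.71  0.12  1.79 -0.13  0.65  1.8 ]
```

View pics/s3.png

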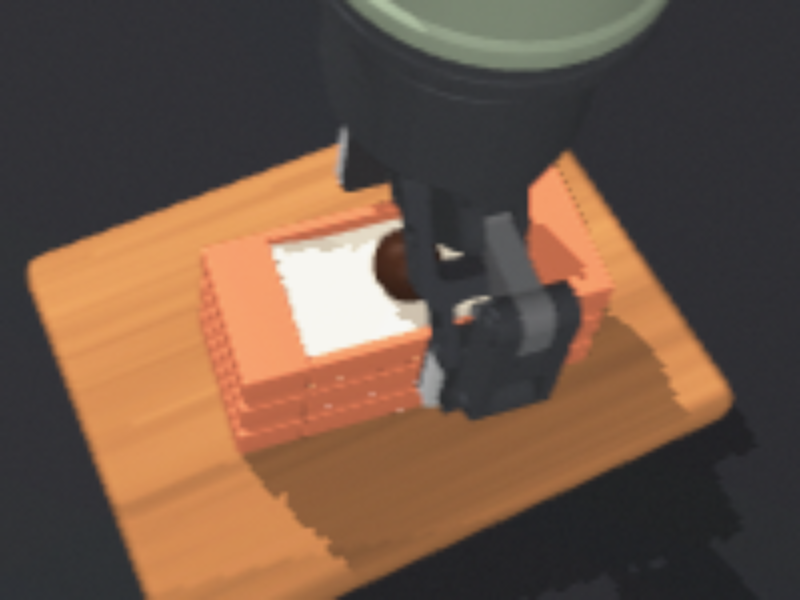

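The fingers straddle the stack. The near pad's lower left corner is at about crop (425,402), so I can work out the height of the fingertip.

Run:
```python
from h import *
f=viewer.grab_frame("side")
n=np.array([.259,.966,0]); c=np.array([.5351,-.2754,0])
for cx,cy in((425,402),(440,408),(432,345)):
    e,d=ray(f,[230+cx/4,270+cy/4]); d=d[0]
    t=(-.0362-(e-c)@n)/(d@n); p=e+t*d; print(p.round(4),"along",(p-c)@[.966,-.259,0])
```

```text
[ 0.5223 -0.3094  0.0548] along -0.003579506979311976
[ 0.5285 -0.3111  0.0462] along 0.0028950860110910476
[ 0.5191 -0.3086  0.0982] along -0.0068140712300975735
```

Run:
```python
from h import *
f=viewer.grab_frame("side"); R=Ro.from_euler("xyz",f["rotation"]).as_matrix()
n=np.array([.259,.966,0]); u=np.array([.966,-.259,0]); c=np.array([.5351,-.2754,0])
def pj(p):
    q=R.T@(p-f["eye"]); K=f["K"]
    return np.array([K[0,0]*q[0]/-q[2]+K[0,2]-230, K[1,1]*-q[1]/-q[2]+K[1,2]-270])*4
for o in(-.0362,-.05):
  for a in(-.011,.011):
    for z in(.051,.061,.071,.1): print(o,a,z,pj(c+n*o+u*a+[0,0,z]).round())
print("plate corners",[pj(np.array([.5357,-.275,.078])+u*a+n*b).round() for a in(-.065,.065) for b in(-.025,.025)])
```

```text
-0.0362 -0.011 0.051 [403. 413.]
-0.0362 -0.011 0.061 [406. 400.]
-0.0362 -0.011 0.071 [409. 386.]
-0.0362 -0.011 0.1 [420. 346.]
-0.0362 0.011 0.051 [464. 396.]
-0.0362 0.011 0.061 [469. 383.]
-0.0362 0.011 0.071 [473. 369.]
-0.0362 0.011 0.1 [486. 328.]
-0.05 -0.011 0.051 [418. 454.]
-0.05 -0.011 0.061 [422. 441.]
-0.05 -0.011 0.071 [425. 428.]
-0.05 -0.011 0.1 [437. 388.]
-0.05 0.011 0.051 [481. 436.]
-0.05 0.011 0.061 [485. 423.]
-0.05 0.011 0.071 [490. 410.]
-0.05 0.011 0.1 [504. 370.]
plate corners [array([240., 385.]), array([198., 244.]), array([614., 285.]), array([550., 157.])]
```

The projected plate corners match the picture within about 2 mm. The fingertip is at about z = 0.065, which is above the joint with the middle plate at 0.058. Closing gently.

move_arm:
  gripper: [0.75, 0.7, 0.67, 0.65, 0.63, 0.62, 0.61, 0.6]
  linear:
    - [0, 0, 0]
    - [0, 0, 0]
    - [0, 0, 0]
    - [0, 0, 0]
    - [0, 0, 0]
    - [0, 0, 0]
    - [0, 0, 0]
    - [0, 0, 0]
  twist: [0, 0, 0, 0, 0, 0, 0, 0]
  squeeze: 30

```text
clock: 5.15
position: [0.5351, -0.2752, 0.0613]
tool_rot: [3.141, -0.0, 2.881]
force: [-0.6, 0.8, 0.6]
grip_width: 0.0509
finger_force: 0.3
```

move_arm:
  gripper: [0.59, 0.58, 0.57, 0.56, 0.54, 0.5, 0.5, 0.5]
  linear:
    - [0, 0, 0]
    - [0, 0, 0]
    - [0, 0, 0]
    - [0, 0, 0]
    - [0, 0, 0]
    - [0, 0, 0]
    - [0, 0, 0]
    - [0, 0, 0]
  twist: [0, 0, 0, 0, 0, 0, 0, 0]

```text
clock: 5.95
position: [0.5352, -0.2751, 0.0615]
tool_rot: [3.141, 0.0, 2.881]
force: [-1.5, 3.6, 5.3]
grip_width: 0.0489
finger_force: 30.6
```

move_arm:
  gripper: [0.45, 0.4, 0.4, 0.4]
  linear:
    - [0, 0, 0]
    - [0, 0, 0]
    - [0, 0, 0]
    - [0, 0, 0]
  twist: [0, 0, 0, 0]
  squeeze: 50

```text
clock: 6.35
position: [0.5352, -0.2752, 0.0617]
tool_rot: [3.141, 0.0, 2.881]
force: [-1.3, 3.2, 7.8]
grip_width: 0.0486
finger_force: 50.7
```

```bash
python3 go.py .5357 -.275 .06 165
python3 - <<'E'
from h import *
f=viewer.grab_frame("side"); cv2.imwrite("pics/s4.png",cv2.resize(f["img"][270:420,230:430,::-1],None,fx=4,fy=4))
E
```

```text
t 6.35 pos [ 0.5352 -0.2752  0.0617] rpy deg [1.7999e+02 1.0000e-02 1.6505e+02] F [-1.3  3.2  7.8] grip 0.04864475294660434 50.70239782333374
tool cm [-0.04  0.03  0.17] twist 0.05 q [ 0.3   0.71  0.12  1.79 -0.13  0.65  1.8 ]
```

View pics/s4.png

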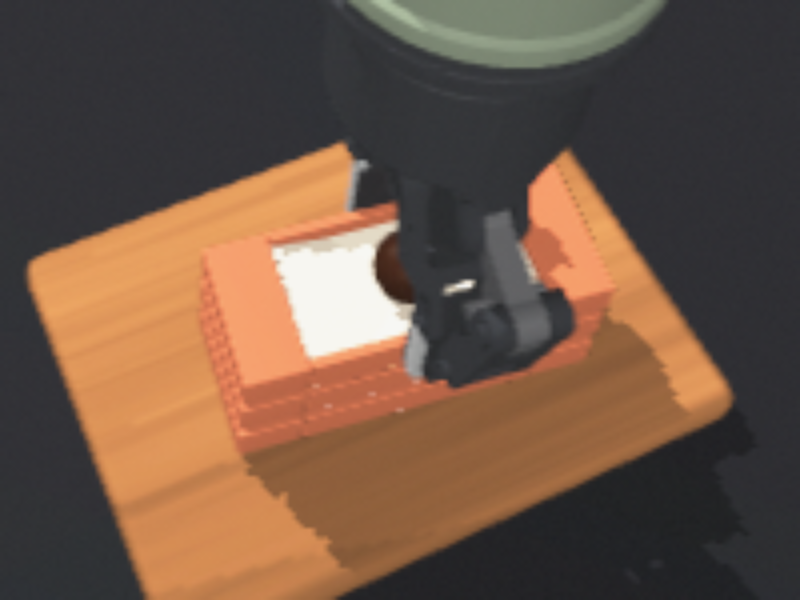

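The pads are on the top plate at 50 N, the stack has not moved and the truffle is still at crop (395,265). Lifting gently.

move_arm:
  gripper: [0.4, 0.4, 0.4, 0.4, 0.4, 0.4, 0.4, 0.4]
  linear:
    - [0, 0, -0.1]
    - [0, 0, -0.2]
    - [0, 0, -0.3]
    - [0, 0, -0.4]
    - [0, 0, -0.5]
    - [0, 0, -0.5]
    - [0, 0, -0.5]
    - [0, 0, -0.5]
  twist: [0, 0, 0, 0, 0, 0, 0, 0]

```text
clock: 7.2
position: [0.5351, -0.2754, 0.0918]
tool_rot: [-3.142, 0.0, 2.88]
force: [0.2, -0.1, -2.3]
grip_width: 0.0488
finger_force: 51.9
```

move_arm:
  gripper: [0.4, 0.4, 0.4, 0.4, 0.4, 0.4, 0.4, 0.4]
  linear:
    - [0, 0, -0.5]
    - [0, 0, -0.5]
    - [0, 0, -0.5]
    - [0, 0, -0.4]
    - [0, 0, -0.3]
    - [0, 0, -0.2]
    - [0, 0, -0.1]
    - [0, 0, 0]
  twist: [0, 0, 0, 0, 0, 0, 0, 0]

```text
clock: 8.0
position: [0.5351, -0.2753, 0.1163]
tool_rot: [-3.142, 0.0, 2.881]
force: [0.8, 0.6, -2.6]
grip_width: 0.0487
finger_force: 51.9
```

```bash
python3 go.py .546 .218 .115 75
python3 - <<'E'
from h import *
f=viewer.grab_frame("side"); cv2.imwrite("pics/s5.png",cv2.resize(f["img"][230:420,210:460,::-1],None,fx=3,fy=3))
E
```

```text
t 8.0 pos [ 0.5351 -0.2753  0.1163] rpy deg [-180.      0.    165.04] F [ 0.8  0.6 -2.6] grip 0.04868652345977448 51.9441032409668
tool cm [11.68 47.94  0.13] twist 90.04 q [ 0.28  0.63  0.14  1.76 -0.12  0.75  1.79]
```

View pics/s5.png

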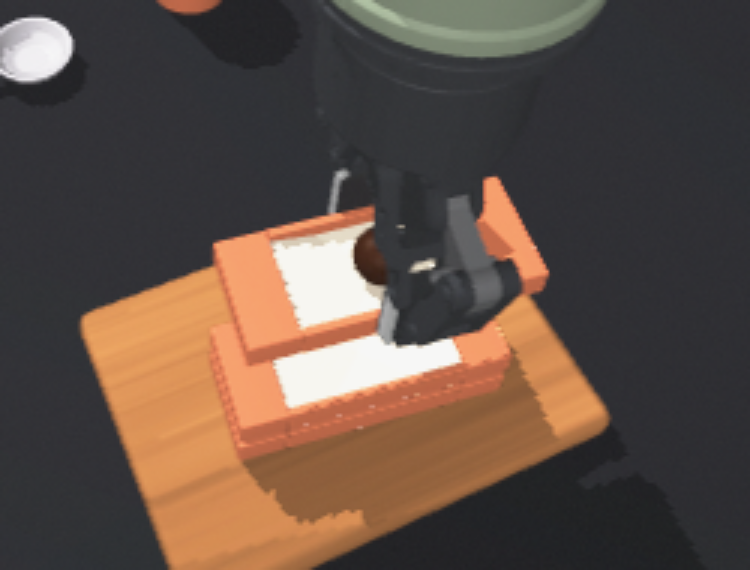

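Only the top plate came up. The load is about 2.5 N, the plate is level, the truffle is centred at crop (378,255), and the two lower plates are undisturbed. Carrying it across with smooth ramps.

move_arm:
  gripper: [0.4, 0.4, 0.4, 0.4, 0.4, 0.4, 0.4, 0.4]
  linear:
    - [0.07, 0.3, 0]
    - [0.15, 0.6, 0]
    - [0.22, 0.9, 0]
    - [0.29, 1.2, 0]
    - [0.37, 1.5, 0]
    - [0.44, 1.8, 0]
    - [0.49, 2.0, 0]
    - [0.49, 2.0, 0]
  twist: [0, 0, 0, 0, 0, 0, 0, 0]

```text
clock: 8.85
position: [0.5373, -0.1672, 0.1163]
tool_rot: [3.141, -0.0, 2.881]
force: [0.5, 0.4, -2.0]
grip_width: 0.0486
finger_force: 52.0
```

move_arm:
  gripper: [0.4, 0.4, 0.4, 0.4, 0.4, 0.4, 0.4, 0.4]
  linear:
    - [0.49, 2.0, 0]
    - [0.49, 2.0, 0]
    - [0.49, 2.0, 0]
    - [0.49, 2.0, 0]
    - [0.49, 2.0, 0]
    - [0.49, 2.0, 0]
    - [0.49, 2.0, 0]
    - [0.49, 2.0, 0]
  twist: [0, 0, 0, 0, 0, 0, 0, 0]

```text
clock: 9.65
position: [0.5404, -0.0025, 0.1164]
tool_rot: [3.141, -0.0, 2.881]
force: [0.6, 0.9, -2.5]
grip_width: 0.0492
finger_force: 52.0
```

move_arm:
  gripper: [0.4, 0.4, 0.4, 0.4, 0.4, 0.4, 0.4, 0.4]
  linear:
    - [0.49, 2.0, 0]
    - [0.49, 2.0, 0]
    - [0.49, 2.0, 0]
    - [0.49, 2.0, 0]
    - [0.49, 2.0, 0]
    - [0.49, 2.0, 0]
    - [0.49, 2.0, 0]
    - [0.44, 1.8, 0]
  twist: [0, 0, 0, 0, 0, 0, 0, 0]

```text
clock: 10.45
position: [0.5433, 0.1603, 0.1164]
tool_rot: [3.141, -0.0, 2.882]
force: [0.9, 1.0, -2.3]
grip_width: 0.0489
finger_force: 52.0
```

move_arm:
  gripper: [0.4, 0.4, 0.4, 0.4, 0.4, 0.4, 0.4, 0.4]
  linear:
    - [0.37, 1.5, 0]
    - [0.33, 1.35, 0]
    - [0.29, 1.2, 0]
    - [0.22, 0.9, 0]
    - [0.15, 0.6, 0]
    - [0.07, 0.3, 0]
    - [0, 0, 0]
    - [0, 0, 0]
  twist: [0, 0, 0, 0, 0, 0, 0, 0]

```text
clock: 11.25
position: [0.5455, 0.2176, 0.1163]
tool_rot: [-3.141, 0.0, 2.88]
force: [-0.2, -0.3, -2.2]
grip_width: 0.049
finger_force: 52.0
```

move_arm:
  gripper: [0.4, 0.4, 0.4, 0.4, 0.4, 0.4, 0.4, 0.4]
  linear:
    - [0, 0, 0]
    - [0, 0, 0]
    - [0, 0, 0]
    - [0, 0, 0]
    - [0, 0, 0]
    - [0, 0, 0]
    - [0, 0, 0]
    - [0, 0, 0]
  twist: [1, 2, 3, 4, 5, 5, 5, 5]

```text
clock: 12.05
position: [0.5455, 0.2181, 0.1164]
tool_rot: [3.141, 0.0, 2.351]
force: [0.0, -0.4, -2.8]
grip_width: 0.0487
finger_force: 52.0
```

move_arm:
  gripper: [0.4, 0.4, 0.4, 0.4, 0.4, 0.4, 0.4, 0.4]
  linear:
    - [0, 0, 0]
    - [0, 0, 0]
    - [0, 0, 0]
    - [0, 0, 0]
    - [0, 0, 0]
    - [0, 0, 0]
    - [0, 0, 0]
    - [0, 0, 0]
  twist: [5, 5, 5, 5, 5, 5, 5, 5]

```text
clock: 12.85
position: [0.5455, 0.2182, 0.1164]
tool_rot: [3.141, -0.0, 1.653]
force: [0.3, -0.2, -2.8]
grip_width: 0.0487
finger_force: 52.0
```

move_arm:
  gripper: [0.4, 0.4, 0.4, 0.4, 0.4, 0.4, 0.4, 0.4]
  linear:
    - [0, 0, 0]
    - [0, 0, 0]
    - [0, 0, 0]
    - [0, 0, 0]
    - [0, 0, 0]
    - [0, 0, 0]
    - [0, 0, 0]
    - [0, 0, 0]
  twist: [5, 5, 4, 3, 2, 1, 0, 0]

```text
clock: 13.65
position: [0.5455, 0.2182, 0.1163]
tool_rot: [3.142, -0.0, 1.31]
force: [0.7, -1.2, -2.5]
grip_width: 0.0485
finger_force: 52.0
```

```bash
python3 go.py .546 .218 .115 75
python3 - <<'E'
from h import *
f=viewer.grab_frame("side"); g=viewer.grab_frame("top")
cv2.imwrite("pics/s6.png",np.hstack([cv2.resize(f["img"][60:270,110:400],None,fx=1.9,fy=1.9)[:400], cv2.resize(g["img"][130:340,130:260],None,fx=1.9,fy=1.9)[:400]])[...,::-1])
E
```

```text
t 13.65 pos [0.5455 0.2182 0.1163] rpy deg [180.    -0.    75.07] F [ 0.7 -1.2 -2.5] grip 0.04854940095935628 51.9916570186615
tool cm [-0.    0.06  0.13] twist 0.07 q [-0.87  0.69  0.59  1.82 -0.52  0.79 -0.28]
```

View pics/s6.png

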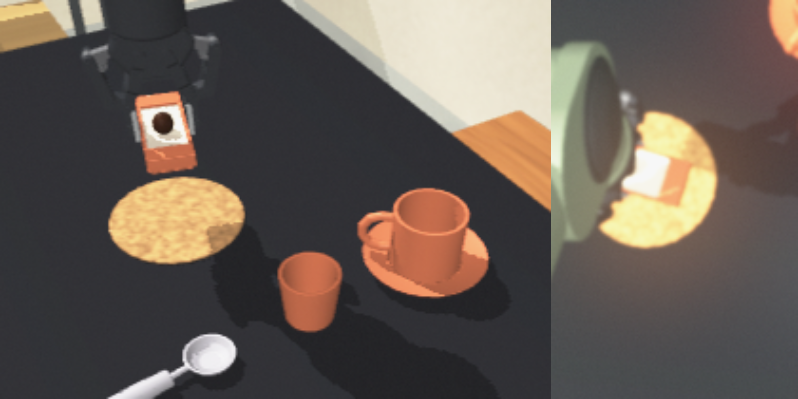

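The plate is held level and crosswise over the mat, with the truffle in the dish at full-image pixel (195,125) and the crockery and spoon unmoved. I'll let it settle, check the position by projection and hand in.

move_arm:
  gripper: [0.4, 0.4, 0.4, 0.4, 0.4]
  linear:
    - [0, 0, 0]
    - [0, 0, 0]
    - [0, 0, 0]
    - [0, 0, 0]
    - [0, 0, 0]
  twist: [0, 0, 0, 0, 0]

```text
clock: 14.25
position: [0.5455, 0.2182, 0.1163]
tool_rot: [3.142, 0.0, 1.31]
force: [-0.2, -0.3, -2.6]
grip_width: 0.0487
finger_force: 52.0
```

Run:
```python
from h import *
from workcell import bot
f=viewer.grab_frame("side"); p=plane(f,[195.3,124.7],.134)[0]; d=np.hypot(*(p-[.546,.218])); print(p,d)
if d<.012: print(bot.job_done())
```

```text
[0.54613428 0.21586619] 0.0021380333128102258
the job is handed in; nothing more can be done
None
```

I handed the job in at about 14 s, with the top plate held level and crosswise about 11 cm above the mat and the truffle within about 2 mm of the mat's middle; the last pictures showed nothing else disturbed, but the hand-in returned no verdict.

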